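# Release the large bearing ball from its gravity feeder

### The job

Two identical gravity feeders on the bench each hold one steel ball behind a gate. With the fingertips, press down the black paddle of the rocking lever on the feeder that holds the larger ball, so that the gate lifts and the ball rolls into that feeder's catch tray; then let go, so that the lever comes back up and the gate is shut. Do not touch the balls or press the other lever, and leave the other ball and the loose things on the bench where they are.

Things in the scene. Friction and masses are not known exactly. Their poses are not given: they have to be found in the camera images.
- feeder_large: Fixed gravity feeder: black chute, 38 mm wide inside, with a catch tray at its low end. Origin: on the bench, under the gate, on the chute's centre line; x = downhill along the chute, y = towards the paddle, z up. Chute x -104 to +58 mm, walls up to 88 mm high. The lever lies across it along y, pivot at y 75 mm, 101 mm high, gate over the chute; holds the larger ball
- feeder_small: the feeder with the smaller ball, otherwise identical to the first, same frame and sizes; fixed to the bench
- lever_large (a joint): rocking lever of the feeder with the larger ball, rad. 0 = gate shut, paddle up (its face sloping 0.3 rad up away from the chute); grows as the paddle is pressed down; 0.6 = stop, gate fully up. A spring returns it to 0 when let go; about 4 N on the paddle starts it, 8.5 N holds it at the stop
- lever_small (a joint): rocking lever of the feeder with the smaller ball, rad. 0 = gate shut, paddle up (its face sloping 0.3 rad up away from the chute); grows as the paddle is pressed down; 0.6 = stop, gate fully up. A spring returns it to 0 when let go; about 4 N on the paddle starts it, 8.5 N holds it at the stop
- lever_large_paddle (a point): middle of the top face of the black 44 x 44 mm paddle on the lever of the feeder with the larger ball, 135 mm from the chute's centre line; 128 mm above the bench at rest, about 38 mm lower at the stop, moving with the lever. The gate clears the large ball from about 0.45 rad, this point then some 29 mm lower than at rest
- lever_small_paddle (a point): middle of the top face of the black 44 x 44 mm paddle on the lever of the feeder with the smaller ball, 135 mm from the chute's centre line; 128 mm above the bench at rest, about 38 mm lower at the stop, moving with the lever. The gate clears the large ball from about 0.45 rad, this point then some 29 mm lower than at rest
- ball_large_center (a point): centre of the larger plain steel ball, 32 mm in diameter, about 135 g, loose, leaning on the gate on the uphill side at the start
- ball_small_center (a point): centre of the smaller plain steel ball, 16 mm in diameter, about 17 g, loose, leaning on the other gate on the uphill side
- feeder_large_tray (a point): middle of the inner floor of the grey open catch tray of the feeder with the larger ball; inside, the tray is 108 mm along the chute by 40 mm, its rim 33 mm above this point; a ball lying in it has its centre below 45 mm above the bench, more than 62 mm downhill of the gate
- post: loose optical post on a round foot, 38 mm across, 82 mm tall, standing beside a catch tray; origin under its centre
- jar: loose small clear jar with a blue cap, 38 mm across, 50 mm tall; origin under its centre
- driver: loose screwdriver with a black handle, 170 mm long, lying on the bench at the left
- lens: loose dark lens mount, 48 mm across, 30 mm tall, beside a catch tray; origin under its centre
- module: loose grey electronics box, 75 x 50 x 28 mm, on the right; origin under its centre
- mug: loose blue mug, 76 mm across, 90 mm tall, on the left; origin under its centre
- pen_laser: loose aluminium rod, 14 mm thick, 120 mm long, lying on the right
- ball_large: the larger steel ball itself; its origin is a point on its surface that turns as it rolls: use its centre
- ball_small: the smaller steel ball itself, likewise

How it is judged:
By the outcome, as a careful person would: the job done as asked, in the order asked, and still so for the second after the job is handed in, with the robot touching nothing.
It also fails if it takes over 32 s, if anything falls off the work surface, if the arm or the gripper's body presses on something with over 40 N, if the wrist force passes 120 N, or if a joint passes its speed limit or range.

### The arm

A 6-joint arm with a two-finger parallel gripper is mounted at the origin on the work surface. World frame = base frame: x ahead of the robot, y to its left, z up, the work surface at z = 0. Lengths are in m, angles in degrees, forces in N, time in s.
With the tool pointing down it reaches from about 0.35 to 0.875 m from the base axis. Payload 4.2 kg.
Tool frame: the origin (TCP) lies where the fingers leave the gripper's body, on its centre line; the fingertips stand 70 mm ahead of it and the grasp point (between the pads) lies 51 mm ahead of it; z points along the fingers, y is the direction in which the jaws open and shut (so a half turn about z gives the same grasp; the last joint's range is limited). The gripper opens to 87 mm and grips with 3 to 60 N. Pads are 19 mm wide; open, the fingers measure 117 mm over their backs; the gripper's body (75 mm by 190 mm) begins 51 mm behind the grasp point.
Start: joints at [-61.501, 22.042, 0.453, 0, -68.411, -14.817], TCP at [0.148, -0.607, 0.292] pointing down, gripper open.
Joint ranges: [-179.83, 179.83], [-69.29, 118.12], [-61.27, 80.66], [-181.25, 117.63], [-171.15, -9.14], [-177.46, 177.46]. Speed limits (degrees/s): [159.86, 159.86, 180, 180, 180, 180].

### API

Orientations are given as a 3x3 rotation matrix whose columns are the frame's x, y, z axes.
In Python, from station import sense, capture, camera_model, finish_job gives the robot as it stands.
- The arm moves only by the shell command python3 -m inch 'ROWS'. ROWS is JSON, a list of rows, each an object with "hand": the closure, from 0 (fully open) to 1 (shut); "slide": the shift along the world's x, y, z in cm, a list of three; "yaw": the turn about the world's z in rad. A call has 1 to 10 rows; each row is the pose to reach, as a shift and turn from the pose commanded when the call began; what a row does not reach only later rows make up. A row lasts 1/8 s, in which the tool goes at most 62.5 mm and 10.7 degrees, less where a joint would pass 70% of its speed; a pose out of reach is approached as far as the arm can. A call with a gripper value outside its range is refused whole. The fingers move at their own pace and stop on an object; the grip force is fixed at half the most. Time passes only in rows, so rows that repeat a pose let the fingers close. It gives the time, the measured TCP pose, the force and the opening at its end, in the units of the state.
- sense(): the state, without advancing time (a new reading comes with each control period).
- capture(name): name is "scene" or "top" or "wrist"; returns the picture (420x560x3 uint8, blue, green, red); there is no depth.
- camera_model(name): a dict with "mtx" (3x3 intrinsics, pixels), "k1" (the pictures are not rectified: a ray, as slopes to the right and down, at radius r is drawn at 1 + k1 r^2 times it, then the intrinsics apply), "xyz" and "orientation" of the camera in the world; the wrist camera has in their place "tool_from_camera" (4x4, takes a point from camera to tool coordinates, whose origin is the TCP and whose axes are the flange's). Camera axes: x right, y up, looking along -z (the intrinsics and any distortion apply to the point x, -y, -z); pixel columns grow to the right and rows downward; lengths in m; the calibration is good to about 2 mm. A picture is of the moment at which its call begins: read the wrist's pose just before it. camera_model takes no time and is no camera call.
- finish_job(): hands the job in, once; it reports no verdict.
The state is a dict: "time_s": time; "joints": joint angles; "joint_velocities": joint speeds; "effort": joint torques, N m; "tcp_pos": TCP position; "ee_rot": TCP orientation; "wrist_force": force on the tool from outside, world axes, zero at the start; "moment": the same for the moment, N m; "gripper_width": opening from 0.0 (shut) to 1.0 (fully open).
Only numpy, scipy, OpenCV 4.12 (cv2) and the standard library are available. Lean on these libraries where they do the work, as an engineer would, in place of code of your own. Each camera call takes 0.05 s, during which the arm holds its last target. There are 200 camera calls.

## Working session

There is one attempt and no reset: what is moved stays moved. The work goes in short steps, Python scripts to look and compute and a shell command to move; the robot and the scene stay as the last step left them, time stands still between calls to the robot, and variables do not carry over. Pictures are saved under pics/ and viewed, about 8 in all and at most 12, crops included, and the job is handed in when it is done.

```bash
mkdir -p pics
python3 - <<'E'
from station import *
import cv2,numpy as np
for n in ("scene","top"):
    im=capture(n); cv2.imwrite(f"pics/{n}0.png",cv2.resize(im,(800,600),interpolation=cv2.INTER_CUBIC)); cv2.imwrite(f"pics/{n}_raw.png",im)
    m=camera_model(n);print(n,m)
print(camera_model("wrist")); s=sense();print(s)
E
```

```text
scene {'mtx': array([[504.76867554,   0.        , 279.47172883],
       [  0.        , 504.76867554, 209.71353108],
       [  0.        ,   0.        ,   1.        ]]), 'k1': -0.06533930613397078, 'xyz': array([ 1.40502438, -0.39250317,  1.0216534 ]), 'orientation': array([[ 0.44165276, -0.61008899,  0.6578254 ],
       [ 0.89710771,  0.3099892 , -0.31480861],
       [-0.0118575 ,  0.72917633,  0.68422312]])}
top {'mtx': array([[453.58088901,   0.        , 283.23290689],
       [  0.        , 453.58088901, 212.92415882],
       [  0.        ,   0.        ,   1.        ]]), 'k1': -0.1381657607190382, 'xyz': array([0.37225397, 0.02977543, 1.2751959 ]), 'orientation': array([[ 0.01750073,  0.99003024, -0.13976354],
       [-0.99981207,  0.01849423,  0.00581276],
       [ 0.00833963,  0.13963555,  0.99016785]])}
{'mtx': array([[376.68231229,   0.        , 275.88896639],
       [  0.        , 376.68231229, 214.05920521],
       [  0.        ,   0.        ,   1.        ]]), 'k1': 0.03457787860379412, 'tool_from_camera': array([[ 1.02103232e-03,  9.60877876e-01,  2.76970512e-01,
         7.
[... 366 characters left out ...]
0e-02,
       -6.84120523e+01, -1.48160360e+01]), 'joint_velocities': array([-0.03748619, -0.12342356,  0.24661648,  0.05509473,  0.00857238,
       -0.05750445]), 'effort': array([-3.71640217e-04, -3.91689956e+01,  1.87935358e+01,  4.23190624e+00,
        1.34646639e-02, -7.21451374e-05]), 'tcp_pos': array([ 0.14777131, -0.60686553,  0.29127927]), 'ee_rot': array([[-9.71650896e-01, -2.36419546e-01, -5.78527919e-04],
       [-2.36420223e-01,  9.71649098e-01,  1.87311574e-03],
       [ 1.19284959e-04,  1.95679028e-03, -9.99998078e-01]]), 'wrist_force': array([ 1.10484729, -0.19568353, -0.39419712]), 'moment': array([-0.00060342, -0.00083061,  0.04507272]), 'gripper_width': 1.0034288735466887}
```

View pics/scene0.png

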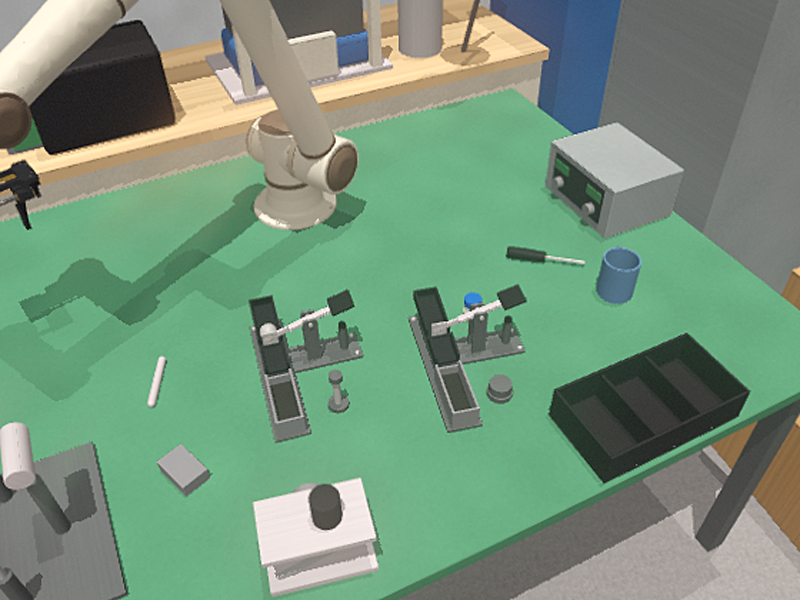

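View pics/top0.png

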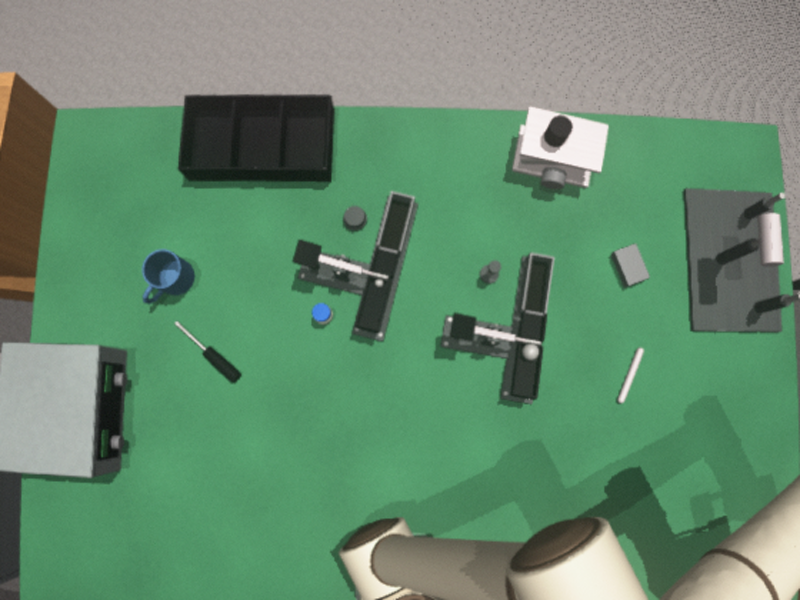

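The larger ball is in the feeder on the right in the top view: ball (531,352), paddle (463,328). In the scene view the ball is at (268,333) and the paddle at (341,302). The other feeder's smaller ball is at (379,283) in the top view. Next I triangulate these points.

```bash
cat > h.py <<'E'
import numpy as np,cv2
from station import *
def ray(n,p,pose=None,scale=.7):
    m=camera_model(n); uv=(np.array(p,float)+.5)*scale-.5
    d=cv2.undistortPoints(uv.reshape(1,1,2),m["mtx"],np.array([m["k1"],0,0,0,0.]))[0,0]
    d=np.array([d[0],-d[1],-1])
    if n=="wrist":
        T=m["tool_from_camera"]; R=pose["ee_rot"]
        return pose["tcp_pos"]+R@T[:3,3], R@T[:3,:3]@d
    return m["xyz"],m["orientation"]@d
def tri(r1,r2):
    (o1,d1),(o2,d2)=r1,r2
    d1=d1/np.linalg.norm(d1);d2=d2/np.linalg.norm(d2)
    A=sum(np.eye(3)-np.outer(d,d) for d in(d1,d2)); b=sum((np.eye(3)-np.outer(d,d))@o for o,d in((o1,d1),(o2,d2)))
    p=np.linalg.solve(A,b); return p, np.linalg.norm(np.cross(p-o1,d1))
def atz(r,z): o,d=r; return o+d*(z-o[2])/d[2]
E
python3 - <<'E'
from h import *
np.set_printoptions(precision=4,suppress=True)
for k,s,t in (("padL",(341,302),(463,328)),("ballL",(268,332),(531,352)),("padS",(512,296),(308,254)),("ballS",(437,328),(379,283)),("post",(336,376),(491,268)),("trayL",(288,398),(537,285))):
    print(k,*tri(ray("scene",s),ray("top",t)))
a=atz(ray("top",(521,400)),.088);b=atz(ray("top",(541,256)),.035);print(a,b,np.degrees(np.arctan2(*(b-a)[1::-1])))
E
```

```text
padL [ 0.4955 -0.0789  0.1218] 0.003255180899585575
ballL [ 0.4575 -0.2125  0.0709] 0.0025940817371876406
padS [0.6257 0.2041 0.1245] 0.0037840449741674206
ballS [0.5842 0.0744 0.0641] 0.0022161129205080605
post [ 0.6151 -0.1393  0.0718] 0.0003690831655497458
trayL [ 0.5921 -0.2296  0.0363] 0.005762717596388368
[ 0.3672 -0.1927  0.088 ] [ 0.6486 -0.2442  0.035 ] -10.361041363613621
```

Paddle at about (0.4955, -0.079), z 0.122 against 0.128 expected. Feeder yaw is about -10.4°, which agrees with the ball and tray. I'm moving above the paddle with the fingers shut and the jaw axis along the chute.

```bash
python3 -m inch '[{"hand":1,"slide":[34.8,52.8,0],"yaw":1.15},{"hand":1,"slide":[34.8,52.8,0],"yaw":1.15},{"hand":1,"slide":[34.8,52.8,0],"yaw":1.15},{"hand":1,"slide":[34.8,52.8,0],"yaw":1.15},{"hand":1,"slide":[34.8,52.8,0],"yaw":1.15},{"hand":1,"slide":[34.8,52.8,0],"yaw":1.15},{"hand":1,"slide":[34.8,52.8,0],"yaw":1.15},{"hand":1,"slide":[34.8,52.8,0],"yaw":1.15},{"hand":1,"slide":[34.8,52.8,0],"yaw":1.15},{"hand":1,"slide":[34.8,52.8,0],"yaw":1.15}]'
python3 -m inch '[{"hand":1,"slide":[0,0,0],"yaw":0},{"hand":1,"slide":[0,0,0],"yaw":0}]'
python3 - <<'E'
from h import *
s=sense();print(s["time_s"],s["tcp_pos"],s["ee_rot"],s["gripper_width"],s["wrist_force"])
im=capture("wrist");cv2.imwrite("pics/w1.png",cv2.resize(im,(800,600),interpolation=cv2.INTER_CUBIC))
E
```

```text
time_s: 1.35
tcp_pos: [0.4924, -0.0834, 0.2922]
ee_rot: [[-0.181, -0.984, -0.0], [-0.984, 0.181, 0.0], [0.0, 0.0, -1.0]]
wrist_force: [1.1, -0.8, 0.2]
gripper_width: 0.02
time_s: 1.6
tcp_pos: [0.4914, -0.0852, 0.2917]
ee_rot: [[-0.18, -0.984, -0.002], [-0.984, 0.18, -0.0], [0.0, 0.002, -1.0]]
wrist_force: [0.6, 0.0, -0.2]
gripper_width: 0.002
1.6 [ 0.4914174  -0.08516343  0.29168239] [[-1.80379063e-01 -9.83595882e-01 -1.59190599e-03]
 [-9.83597119e-01  1.80379340e-01 -3.09753960e-05]
 [ 3.17614223e-04  1.56020683e-03 -9.99998732e-01]] 0.0024459557024107893 [ 0.56402622  0.04257701 -0.16638815]
```

View pics/w1.png

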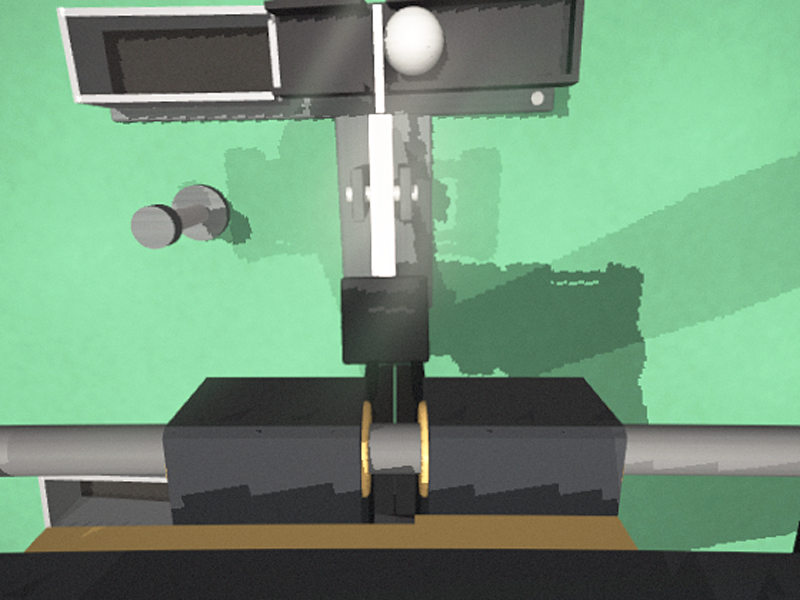

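The wrist view shows the paddle centred at about (385,320), square with the view, with the large ball at (414,40) behind the gate.

Run:
```python
from h import *
s=sense();w=lambda p:ray("wrist",p,s)
for n,p in(("scene",(341,302)),("top",(463,328))): print(tri(w((385,320)),ray(n,p)))
print(atz(w((385,320)),.128),atz(w((385,278)),.1215),atz(w((385,362)),.1345))
```

```text
(array([ 0.49781778, -0.07767268,  0.12235387]), np.float64(0.001398214146654356))
(array([ 0.49543445, -0.08120655,  0.12842907]), np.float64(0.0018486250480456705))
[ 0.49731402 -0.08087611  0.128     ] [ 0.49370963 -0.10055963  0.1215    ] [ 0.50089301 -0.0613168   0.1345    ]
```

```bash
python3 -m inch '[{"hand":1,"slide":[0.5,0.4,-4],"yaw":0},{"hand":1,"slide":[0.5,0.4,-8],"yaw":0},{"hand":1,"slide":[0.5,0.4,-9],"yaw":0},{"hand":1,"slide":[0.5,0.4,-9.8],"yaw":0},{"hand":1,"slide":[0.5,0.4,-10.5],"yaw":0}]'
python3 -m inch '[{"hand":1,"slide":[0,0,-0.7],"yaw":0},{"hand":1,"slide":[0,0,-1.4],"yaw":0},{"hand":1,"slide":[0,0,-2.0],"yaw":0},{"hand":1,"slide":[0,0,-2.0],"yaw":0},{"hand":1,"slide":[0,0,-2.0],"yaw":0}]'
python3 - <<'E'
from h import *
im=capture("wrist");cv2.imwrite("pics/w2.png",cv2.resize(im,(800,600),interpolation=cv2.INTER_CUBIC))
E
```

```text
time_s: 2.28
tcp_pos: [0.4977, -0.0816, 0.1888]
ee_rot: [[-0.181, -0.983, 0.004], [-0.983, 0.181, 0.0], [-0.001, -0.003, -1.0]]
wrist_force: [-0.7, 3.0, 5.5]
gripper_width: 0.005
time_s: 2.9
tcp_pos: [0.4985, -0.0805, 0.1697]
ee_rot: [[-0.18, -0.984, 0.006], [-0.984, 0.18, 0.001], [-0.002, -0.005, -1.0]]
wrist_force: [-3.1, 5.3, 8.9]
gripper_width: 0.004
```

View pics/w2.png

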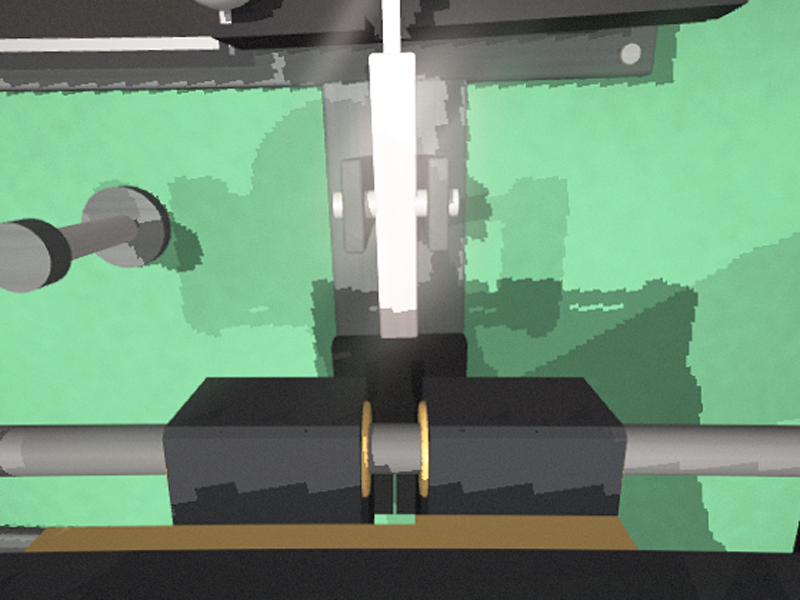

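The ball is already downhill of the gate, at (222,0), entering the tray. I'll hold briefly, then let go slowly, straight up.

```bash
python3 -m inch '[{"hand":1,"slide":[0,0,0],"yaw":0},{"hand":1,"slide":[0,0,0],"yaw":0},{"hand":1,"slide":[0,0,0],"yaw":0},{"hand":1,"slide":[0,0,1.2],"yaw":0},{"hand":1,"slide":[0,0,2.4],"yaw":0},{"hand":1,"slide":[0,0,3.6],"yaw":0},{"hand":1,"slide":[0,0,6],"yaw":0},{"hand":1,"slide":[0,0,10],"yaw":0},{"hand":1,"slide":[0,0,14],"yaw":0},{"hand":1,"slide":[0,0,14],"yaw":0}]'
python3 -m inch '[{"hand":1,"slide":[-5,-12,3],"yaw":0},{"hand":1,"slide":[-10,-24,3],"yaw":0},{"hand":1,"slide":[-10,-24,3],"yaw":0},{"hand":1,"slide":[-10,-24,3],"yaw":0},{"hand":1,"slide":[-10,-24,3],"yaw":0},{"hand":1,"slide":[-10,-24,3],"yaw":0}]'
python3 - <<'E'
from h import *
a=capture("scene");t=capture("top")
cv2.imwrite("pics/end.png",np.hstack([cv2.resize(a[180:330,150:400],(400,240),interpolation=3),cv2.resize(t[120:300,190:420],(400,313),interpolation=3)[:240]]) if 0 else np.vstack([cv2.resize(a[180:330,150:400],(500,300),interpolation=3),cv2.resize(t[120:300,190:490],(500,300),interpolation=3)]))
for n,i in(("scene",a),("top",t)):
    d=cv2.absdiff(i,cv2.imread(f"pics/{n}_raw.png")).max(2)>40
    c,l,st,ce=cv2.connectedComponentsWithStats(d.astype(np.uint8)); print(n,[list(x) for x in st[1:] if x[4]>12])
E
```

```text
time_s: 4.2
tcp_pos: [0.4981, -0.0812, 0.3107]
ee_rot: [[-0.181, -0.983, 0.008], [-0.983, 0.181, 0.001], [-0.003, -0.008, -1.0]]
wrist_force: [0.1, -0.5, 0.1]
gripper_width: 0.007
time_s: 4.95
tcp_pos: [0.3963, -0.3216, 0.3362]
ee_rot: [[-0.183, -0.983, -0.001], [-0.983, 0.183, 0.001], [-0.001, 0.002, -1.0]]
wrist_force: [-0.1, 0.1, -0.1]
gripper_width: 0.005
scene [[np.int32(0), np.int32(0), np.int32(246), np.int32(105), np.int32(12368)], [np.int32(178), np.int32(68), np.int32(13), np.int32(3), np.int32(26)], [np.int32(177), np.int32(81), np.int32(7), np.int32(6), np.int32(14)], [np.int32(210), np.int32(82), np.int32(61), np.int32(61), np.int32(1503)], [np.int32(80), np.int32(87), np.int32(57), np.int32(90), np.int32(3039)], [np.int32(173), np.int32(89), np.int32(19), np.int32(33), np.int32(256)], [np.int32(0), np.int32(112), np.int32(29), np.int32(49), np.int32(716)], [np.int32(79), np.int32(129), np.int32(130), np.int32(99), np.int32(1776)], [np.int32(236), np.int32(142), np.int32(20), np.int32(16), np.int32(101)], [np.int32(145), np.int32(153), np.int32(99), np.int32(95), np.int32(3230)], [np.int32(14), np.int32(199), np.int32(31), np.int32(27), np.int32(169)], [np.int32(182), np.int32(226), np.int32(12), np.int32(10), np.int32(70)], [np.int32(195), np.int32(287), np.int32(13), np.int32(8), np.int32(70)]]
top [[np.int32(373), np.int32(181), np.int32(11), np.int32(11), np.int32(98)], [np.int32(195), np.int32(190), np.int32(365), np.int32(230), np.int32(36879)], [np.int32(290), np.int32(374), np.int32(35), np.int32(43), np.int32(644)]]
```

View pics/end.png

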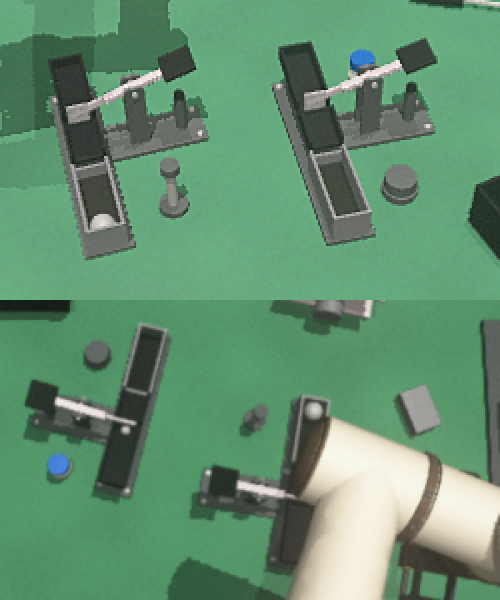

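The large ball lies at the far end of its tray, at (101,222) in the upper crop and (314,410) in the lower. Its lever is back up, the other ball is still behind its gate, and the loose things haven't moved.

```bash
python3 -c "
from station import *
finish_job(); print(sense()['time_s'])"
```

```text
the job is handed in; nothing more can be done
the job is handed in; nothing more can be done
```

I pressed the larger-ball feeder's paddle down with the closed fingertips, and the large ball rolled through the gate into its tray. I held briefly, let go straight up, moved the arm clear and handed the job in at about 5 s.

**Force:** the wrist force read about 11 N while I held the paddle down, and about zero after release.

**Last pictures:** the ball lies at the far end of its tray, the lever is back up and the gate looks shut. The smaller ball is still behind its own gate. The post, lens mount, jar and electronics box, and what shows of the screwdriver and mug, are where they started.

**Not confirmed:** in the last top view the arm hid part of the large feeder's chute and gate, so the shut gate was checked from the scene camera only. I did not view the rod again after the press, but the arm never went near it. I estimated the lever's travel from the tool height, roughly 30 mm at the paddle; it was not measured.

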